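# Lift the lid off the pantry chest and rack it

## Robot

A 6-joint arm with a two-finger parallel gripper is mounted at the origin on a cart in front of the work surface, level with it; the furniture and walls round the work are solid. World frame = base frame: x ahead of the robot, y to its left, z up, the work surface at z = 0. Lengths are in m, angles in degrees, forces in N, time in s.
With the tool pointing down it reaches from about 0.3 to 0.75 m from the base axis. Payload 8.5 kg.
Tool frame: the origin (TCP) lies midway between the tips of the shut fingers; the grasp point (between the pads) lies 19 mm behind it; z points along the fingers, y is the line along which they close (so a half turn about z gives the same grasp; the last joint's range is limited). The gripper opens to 85 mm and grips with 20 to 120 N. Pads are 22 mm wide; open, the fingers measure 114 mm over their backs; the gripper's body (76 mm by 85 mm) begins 54 mm behind the grasp point. The pads swing forward as they close: fully open they stand 13 mm farther back than shut.
Start: joints at [51.205, 21.807, 74.336, -0, 83.858, -12.336], TCP at [0.245, 0.492, 0.231] pointing down, gripper open.
Joint ranges: [-178.18, 178.18], [-50.72, 133.34], [12.68, 142.11], [-81.47, 261.47], [9.98, 163.14], [-165.26, 165.26]. Speed limits (degrees/s): [136.94, 136.94, 180, 180, 180, 180].

## Interface

Orientations are given as a 3x3 rotation matrix whose columns are the frame's x, y, z axes.
In Python, from rig import env, viewer, recognise, pinpoint gives the robot as it stands.
- The arm moves only by the tool move_arm, never from a script. Its argument "plan" is text: rows parted by semicolons, each of 7 numbers parted by spaces: the shift along the tool's x, y, z in m, then the turn, a rotation vector about the tool's x, y, z in rad, then the finger opening in m, from 0 to 0.0854. A call has 1 to 12 rows; each row shifts and turns the commanded pose from where the row before left it, along the tool's axes as they then stand; what a row does not reach is not made up. A row lasts 1/8 s, in which the tool goes at most 62.5 mm and 10.7 degrees, less where a joint would pass 70% of its speed; a pose out of reach is approached as far as the arm can. A call is refused whole if a number of a shift passes 0.0625 or a number of a turn 0.188, either way. A call with a gripper value outside its range is refused whole. The fingers move at their own pace and stop on an object; "grip_force" is the grip in N (left out, the last holds). Time passes only in rows, so rows that do not move let the fingers close. It gives the time, the measured TCP pose, the force, the opening and the grip force at its end, in the units of the state.
- env.observe(): the state, without advancing time (a new reading comes with each control period).
- viewer.get_image(name): name is "scene" or "top" or "wrist"; returns (picture, depth): 384x512x3 uint8, red, green, blue; 384x512 float32, m along the optical axis (not along the pixel's ray), 0 where there is no reading.
- viewer.calibration(name): a dict with "fx", "fy", "cx", "cy" (pixels), "k1" (the pictures are not rectified: a ray, as slopes to the right and down, at radius r is drawn at 1 + k1 r^2 times it, then the intrinsics apply), "R" (3x3) and "t" (3): a world point X has camera coordinates R X + t. Camera axes: x right, y down, z forward; pixel columns grow to the right and rows downward; lengths in m; the calibration is good to about 2 mm. A picture is of the moment at which its call begins: read the wrist's pose just before it. calibration takes no time and is no camera call; for the wrist camera it gives the pose at the moment of the call.
- env.close_job(): hands the job in; it is judged then, once.
Trained networks look in the newest picture that a camera, given by its name, has taken for a name from the list of things; names that differ only in an ending like _2 or _b are one class to them, and where a whole thing is asked for, a point or a joint stands for the part that bears it (a point fixed in the world has none). Each returns a list of dicts, best first, with "conf" (0 to 1); they miss things now and then, are a little off and sometimes report something else, mostly with a low value. They report only what shows in the picture. A call takes as long as a camera call. They do not tell look-alikes from the thing itself.
- recognise(camera, name): "extent" ([centre column, centre row, width, height] in pixels, round what is visible of it).
- pinpoint(camera, name): "pixel" ([column, row] in pixels: a listed point, or the origin of a listed thing).
The state is a dict: "time_s": time; "q": joint angles; "qvel": joint speeds; "joint_efforts": joint torques, N m; "position": TCP position; "tool_rot": TCP orientation; "ft_force": force on the tool from outside, world axes, zero at the start; "wrist_torque": the same for the moment, N m; "grip_width": finger opening in m; "gripper_force": force on a finger pad.
Only numpy, scipy, OpenCV 4.12 (cv2) and the standard library are available. Lean on these libraries where they do the work, as an engineer would, in place of code of your own. Each camera call takes 0.05 s, during which the arm holds its last target. There are 200 camera calls.

## Task

The larger of the two light wooden chests is to be cleaned: raise its lid by the steel bar until it stands vertical, lift it straight up off its two hinge pins, and lower it into the slot between the dowels of the wooden rack, hinge edge down, so that it is left standing there on the rack's base. Do not drop the lid, and leave the small chest where it is.

Things in the scene. Friction and masses are not known exactly. Their poses are not given: they have to be found in the camera images.
- lid: Big chest's lid, 0.3 kg, wood plate 122x180x12 mm. Origin on hinge axis, mid-hooks; x from bar to hinge edge (level when shut, down when upright), z out of outer face. Plate x -132 to -10. Steel bar along y, 10 thick, 90 long, middle at x -178 z 0; turns in gripping fingers. 2 hooks, 22 thick, y +-76, slots open to +x, reach x +12, 2 mm play on pins; free after 20 mm rise. Hinge will not hold it.
- chest: Larger light-wood chest, fixed, open-topped, 110 (x) x 180 (y) x 80 mm high. Origin: centre of underside; x from front (bar side, nearest the robot) to hinge side, z up. Hinge axis parallel to y at x +73, z +86 mm: two fixed 8 mm steel pins on posts behind the rear wall. Shut, the lid lies on the rim and its bar is at x -105, z 86 mm, 46 mm ahead of the lid's edge.
- rack: Wooden rack, fixed: base 100 (x) x 200 (y) x 15 mm high, two pairs of 10 mm dowels at y -45 and +45 up to z 100 mm. The slot between them runs along y at x 0, 36 mm clear at the base, 50 at the top. Origin: centre of underside, z up. Lid standing in it on its hook ends: lid origin at z 27, bar at z 205 mm. Either face of the lid may look forward.
- small_box: Bystander: small light-wood chest of the same make, 80 x 100 mm and 66 mm high, with its own short steel bar; its lid does not open. Origin: centre of underside. To be left alone.
Mind the look-alikes: they are no part of the job. Of the things shaped like the rack, the wooden one is meant.

How it is judged (in metres and radians):
On the way, in this order (a step that is already met when the one before it is completed fails the run):
1. lid raised to vertical (within 12 degrees), hooks still on the pins (14 mm) (angle between lid's own x axis and vertical above 2.93 rad and x of lid in the frame of chest between 0.059 and 0.087 m and z of lid in the frame of chest between 0.072 and 0.1 m), for 0.1 s.
2. lid lifted straight up, 25 mm or more above the pins, upright within 20 degrees, within 35 mm sideways (angle between lid's own x axis and vertical above 2.79 rad and z of lid in the frame of chest above 0.111 m and x of lid in the frame of chest between 0.038 and 0.108 m and y of lid in the frame of chest between -0.035 and 0.035 m), for 0.1 s.
At the end, for the whole second after the job is handed in: The lid stands at rest in the rack's slot, hinge edge down on the base (origin within 10 mm of its standing height), within 23 degrees of vertical, within 20 mm across and 30 mm along the slot's middle and within 20 degrees of its direction (angle between lid's own x axis and vertical above 2.74 rad and x of lid in the frame of rack between -0.02 and 0.02 m and y of lid in the frame of rack between -0.03 and 0.03 m and z of lid in the frame of rack below 0.037 m and angle between the y axis of lid and the y axis of rack, either way round below 0.35 rad and linear speed of lid below 0.03 m/s); the robot touches nothing.
It fails at once if the lid is dropped (faster than 1.2 m/s) (linear speed of lid above 1.2 m/s).
It fails at once if the small box is moved more than 20 mm (distance of small_box from where it was at the start of the episode above 0.02 m).
It also fails if it takes over 54 s, if anything falls off the work surface, if the arm or the gripper's body presses on something with over 40 N, if the wrist force passes 120 N, or if a joint passes its speed limit or range.

## Working session

There is one attempt and no reset: what is moved stays moved. The work goes in short steps, Python scripts to look and compute and a tool call to move; the robot and the scene stay as the last step left them, time stands still between calls to the robot, and variables do not carry over. Pictures are saved under pics/ and viewed, at most 10 in all, crops included, and the job is handed in when it is done.

Besides the shell and the picture viewer there is one more tool, called after "Emit:" as name(argument=value, ...) on one line, values as JSON. move_arm: Moves the arm, as the interface text tells. Its arguments: {"type":"object","properties":{"plan":{"type":"string"},"grip_force":{"type":"number"}},"required":["plan"]}

```bash
ls; mkdir -p pics; cat > h.py <<'E'
import numpy as np, cv2
from rig import env, viewer, recognise, pinpoint
def unproj(cal,px,d):
    K=np.array([[cal['fx'],0,cal['cx']],[0,cal['fy'],cal['cy']],[0,0,1.]])
    p=cv2.undistortPoints(np.array(px,float).reshape(-1,1,2),K,np.array([cal['k1'],0,0,0.]))[:,0]
    d=np.asarray(d,float).reshape(-1,1)
    c=np.hstack([p*d,d]); return (c-np.array(cal['t']))@np.array(cal['R'])
def cloud(name):
    im,d=viewer.get_image(name); cal=viewer.calibration(name)
    v,u=np.mgrid[:384,:512]; P=unproj(cal,np.stack([u.ravel(),v.ravel()],1),d.ravel()).reshape(384,512,3)
    P[d==0]=np.nan; return im,P
def ray_at_z(cal,px,z):
    o=-np.array(cal['R']).T@np.array(cal['t']); q=unproj(cal,[px],[1.])[0]; return o+(q-o)*(z-o[2])/(q[2]-o[2])
E
python3 - <<'E'
from h import *
for n in ['top','scene']:
    im,P=cloud(n); cv2.imwrite(f'pics/{n}0.png',im[:,:,::-1]); np.save(f'{n}0.npy',P)
    for t in ['lid','chest','rack','small_box']:
        for r in recognise(n,t)[:4]:
            u,v,w,h=r['extent']; print(n,t,np.round(r['extent']),round(r['conf'],2),np.round(P[int(min(v,383)),int(min(u,511))],3))
        for r in pinpoint(n,t)[:4]: print('  pin',np.round(r['pixel'],1),round(r['conf'],2))
E
```

```text
pics
top lid [362. 182.  67.  68.] 0.59 [ 0.562 -0.161  0.093]
  pin [351.7 159.8] 0.75
top chest [349. 179.  46.  59.] 0.57 [ 0.57  -0.118  0.094]
top rack [110. 234.  70.  49.] 0.9 [0.425 0.638 0.014]
top rack [248. 191.  62.  40.] 0.62 [0.552 0.193 0.014]
  pin [248.6 187.1] 0.87
  pin [111.9 231.3] 0.78
top small_box [170. 222.  33.  37.] 0.64 [0.453 0.437 0.067]
  pin [171.2 217.5] 0.75
scene lid [317. 160.  63.  28.] 0.7 [ 0.569 -0.163  0.092]
scene lid [250. 215.  60.  42.] 0.58 [0.526 0.237 0.039]
  pin [297.7 155.2] 0.58
scene chest [317. 177.  44.  41.] 0.57 [ 0.509 -0.084  0.068]
  pin [318.1 181.9] 0.74
scene rack [248. 217.  61.  39.] 0.88 [0.528 0.244 0.038]
scene rack [154. 296.  86.  76.] 0.59 [0.386 0.68  0.07 ]
  pin [156.4 304.8] 0.72
  pin [249.6 220.2] 0.63
  pin [315.8 185.1] 0.2
scene small_box [211. 254.  50.  42.] 0.77 [0.424 0.482 0.063]
  pin [209.9 263.3] 0.95
```

```bash
python3 - <<'E'
import cv2
a=cv2.imread('pics/top0.png')[110:290,60:430]; b=cv2.imread('pics/scene0.png')[110:360,90:400]
a=cv2.resize(a,(780,379),interpolation=cv2.INTER_CUBIC); cv2.imwrite('pics/a.png',a)
cv2.imwrite('pics/b.png',cv2.resize(b,None,fx=2.3,fy=2.3,interpolation=cv2.INTER_CUBIC))
E
```

```text
(no output)
```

View pics/a.png

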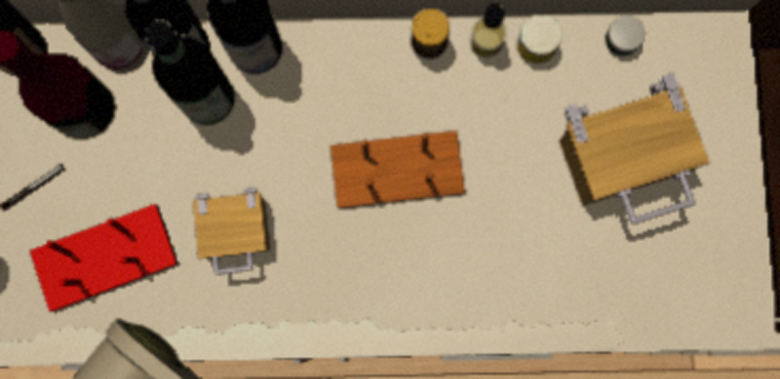

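View pics/b.png

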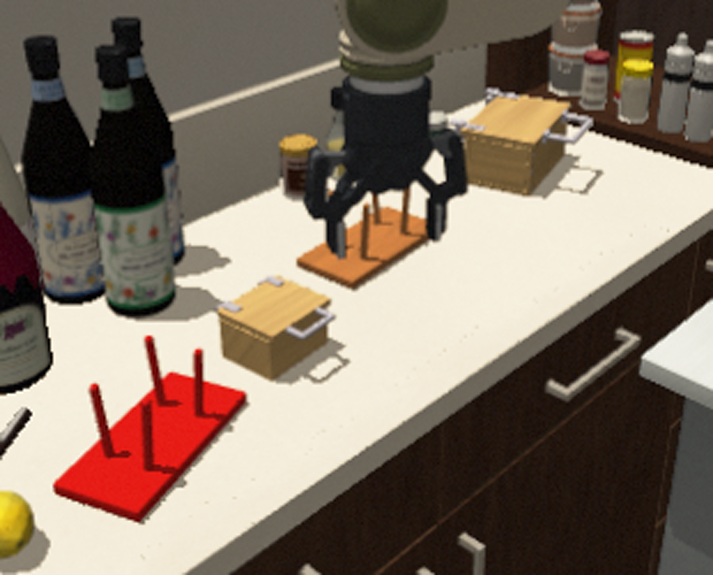

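The top view crop shows the wooden rack at about (398,170), i.e. full (249,191). The red look-alike rack is on the left. The small chest is at crop (230,225), and the big chest at crop (640,145), turned about 15-20° with its bar toward the robot. I'll fit exact poses from depth and colour.

```bash
python3 - <<'E'
from h import *
im=cv2.imread('pics/top0.png')[:,:,::-1].astype(int); P=np.load('top0.npy')
def fit(m,name):
    m=m.astype(np.uint8); n,l,s,c=cv2.connectedComponentsWithStats(m); k=1+np.argmax(s[1:,4]); 
    # sub-pixel-ish rect fit on the world xy
    q=P[l==k][:,:2]; r=cv2.minAreaRect((q*1000).astype(np.float32)); print(name,s[k],c[k].round(1),'rect',np.round(r[0],1),np.round(r[1],1),round(r[2],2),'z',np.nanmedian(P[l==k][:,2]).round(4),'mean',q.mean(0).round(4))
    return l==k
x,y,z=P[...,0],P[...,1],P[...,2]
sat=im.max(2)-im.min(2)
R=(x>.3)&(x<.75)
lid=fit(R&(y<-.02)&(abs(z-.092)<.012)&(sat>60),'lid')
rk=fit(R&(y>.05)&(y<.35)&(abs(z-.015)<.012)&(sat>60),'rack')
bar=R&(y<-.02)&(z>.06)&(z<.11)&(sat<45)
n,l,s,c=cv2.connectedComponentsWithStats(bar.astype(np.uint8))
for k in range(1,n):
    if s[k,4]>5: print('bar?',s[k],np.nanmean(P[l==k],0).round(4))
# small chest plane
fit(R&(y>.36)&(y<.56)&(abs(z-.066)<.012)&(sat>50),'small')
# dowels
dw=R&(y>.05)&(y<.35)&(z>.03)&(z<.11)
n,l,s,c=cv2.connectedComponentsWithStats(dw.astype(np.uint8))
for k in range(1,n):
    q=P[l==k]; print('dowel',s[k],np.nanmean(q,0).round(4),q[np.argmax(q[:,2])].round(3))
print(viewer.calibration('top'))
E
```

```text
lid [ 329  151   67   54 2083] [362.1 178.5] rect [ 574.2 -161.8] [122.  180.8] 17.42 z 0.0914 mean [ 0.5707 -0.1618]
rack [ 216  172   65   37 1718] [247.6 190.2] rect [557.6 192.6] [101.6 201.5] 5.62 z 0.0141 mean [0.5551 0.1938]
bar? [423 121  33  10 170] [ 0.7339 -0.4088  0.0845]
bar? [443 134  15  25 140] [ 0.6639 -0.4406  0.0814]
bar? [368 144  17  19 135] [ 0.6529 -0.2131  0.0923]
bar? [328 160  12  18 118] [ 0.6082 -0.075   0.0931]
bar? [436 161  17  17 128] [ 0.592  -0.4126  0.0848]
bar? [332 183   5  10  11] [ 0.5486 -0.0771  0.0673]
bar? [437 187  17  17 128] [ 0.5099 -0.4077  0.0842]
bar? [351 191  39  26 214] [ 0.4858 -0.1876  0.0899]
bar? [336 194   3   7   8] [ 0.5187 -0.0862  0.0676]
bar? [440 210  16  16 115] [ 0.442  -0.4113  0.0845]
bar? [442 228  13  15  98] [ 0.3901 -0.4086  0.0846]
bar? [433 255  12  11  87] [ 0.3169 -0.373   0.0857]
small [151 202  35  31 845] [168.2 217.4] rect [467.4 444. ] [ 88.1 100.5] 5.73 z 0.0643 mean [0.465  0.4434]
dowel [284 124   9  12  72] [0.7407 0.06   0.0646] [0.749 0.05  0.1  ]
dowel [255 126  17  11 159] [0.7388 0.1407 0.0698] [0.736 0.142 0.092]
dowel [259 173   4   9  26] [0.5856 0.1517 0.0721] [0.586 0.152 0.103]
dowel [231 176   4  10  27] [0.5767 0.2411 0.0712] [0.582 0.242 0.101]
dowel [261 192   4   5  14] [0.5298 0.1472 0.0807] [0.529 0.151 0.104]
dowel [233 195   4   5  13] [0.5208 0.2357 0.0876] [0.521 0.234 0.107]
{'fx': 478.2648108733539, 'fy': 478.2648108733539, 'cx': 249.92485808758695, 'cy': 193.1954633671905, 'k1': 0.06671811874880242, 'R': array([[-0.022127  , -0.99972068,  0.00830417],
       [-0.98552029,  0.02041452, -0.16832412],
       [ 0.16810758, -0.01190844, -0.98569672]]), 't': array([0.19849856, 0.53550239, 1.48310933])}
```

```bash
cat >> h.py <<'E'
a,ar=np.radians(17.5),np.radians(5.65)
cx=np.array([np.cos(a),np.sin(a),0]); O=np.array([.6419,-.1404,.086]); BAR=O-.178*cx
def go(tgt,yawdir):
    s=env.observe(); R=np.array(s['tool_rot']); p=np.array(s['position'])
    y=R[:,1]; d=np.array([np.cos(yawdir),np.sin(yawdir),0])
    if y@d<0: d=-d
    ang=np.arctan2(np.cross(y,d)[2],y@d)   # world yaw needed
    print('t',s['time_s'],'p',p.round(4),'R',R.round(3).tolist(),'F',np.round(s['ft_force'],1),'w',s['grip_width'],s['gripper_force'])
    print('tool-frame shift',(R.T@(tgt-p)).round(4),'world yaw rad',ang.round(4),'-> tool rz',(-ang).round(4))
    return s
E
python3 - <<'E'
from h import *
print(BAR); go(BAR+[0,0,.10],a)
E
```

```text
[ 0.47213838 -0.19392563  0.086     ]
t 0.9 p [0.245  0.4924 0.2313] R [[-0.895, 0.446, -0.0], [0.446, 0.895, -0.0], [0.0, -0.0, -1.0]] F [-1.  -0.7  0.2] w 0.08545381472995787 0.0
tool-frame shift [-0.5091 -0.5132  0.0453] world yaw rad -0.8036 -> tool rz 0.8036
```

Emit:
move_arm(plan="-0.03 -0.03 0 0 0 0 0.085;-0.043 -0.043 0 0 0 0 0.085;-0.043 -0.043 0 0 0 0 0.085;-0.043 -0.043 0 0 0 0 0.085;-0.043 -0.043 0 0 0 0 0.085;-0.043 -0.043 0 0 0 0 0.085;-0.043 -0.043 0 0 0 0 0.085;-0.043 -0.043 0 0 0 0 0.085;-0.043 -0.043 0 0 0 0 0.085;-0.043 -0.043 0 0 0 0 0.085;-0.043 -0.043 0 0 0 0 0.085;-0.03 -0.03 0 0 0 0 0.085")

```text
time_s: 2.4
position: [0.4658, -0.1672, 0.2312]
tool_rot: [[-0.894, 0.447, 0.0], [0.447, 0.894, -0.0], [-0.0, -0.0, -1.0]]
ft_force: [0.6, 1.0, 0.3]
grip_width: 0.0851
gripper_force: 0.0
```

Emit:
move_arm(plan="0 0 0 0 0 0.12 0.045;0 0 0 0 0 0.15 0.045;0 0 0 0 0 0.15 0.045;0 0 0 0 0 0.15 0.045;0 0 0 0 0 0.15 0.045;0 0 0 0 0 0.083 0.045;0 0 0 0 0 0 0.045")

```text
time_s: 3.28
position: [0.4654, -0.1646, 0.2314]
tool_rot: [[-0.302, 0.953, 0.0], [0.953, 0.302, -0.0], [-0.0, 0.0, -1.0]]
ft_force: [-0.3, -0.5, -0.0]
grip_width: 0.0448
gripper_force: 0.0
```

```bash
python3 - <<'E'
from h import *
go(BAR+[0,0,-.019],a)
im,P=cloud('wrist'); cv2.imwrite('pics/w1.png',im[:,:,::-1])
d=P-O; X=d@cx; Y=d@np.array([-cx[1],cx[0],0]); Z=P[...,2]
m=(abs(X+.178)<.03)&(abs(Y)<.04)&(abs(Z-.088)<.02)
q=np.c_[X[m],Y[m],Z[m]]; print(len(q),np.median(q,0) if len(q) else 0, np.percentile(q,[2,98],axis=0).round(4))
for s in (-.03,0,.03):
    k=abs(q[:,1]-s)<.008; print(s,np.median(q[k],0).round(4))
E
```

```text
t 3.275 p [ 0.4654 -0.1646  0.2314] R [[-0.302, 0.953, 0.0], [0.953, 0.302, -0.0], [-0.0, 0.0, -1.0]] F [-0.3 -0.5 -0. ] w 0.04476757782978632 0.0
tool-frame shift [-0.03   -0.0024  0.1644] world yaw rad -0.0013 -> tool rz 0.0013
720 [-0.17580862 -0.00286207  0.08986233] [[-0.1813 -0.0395  0.0857]
 [-0.1536  0.0381  0.0917]]
-0.03 [-0.1757 -0.0318  0.0897]
0 [-0.1769  0.0003  0.0899]
0.03 [-0.1759  0.03    0.09  ]
```

View pics/w1.png

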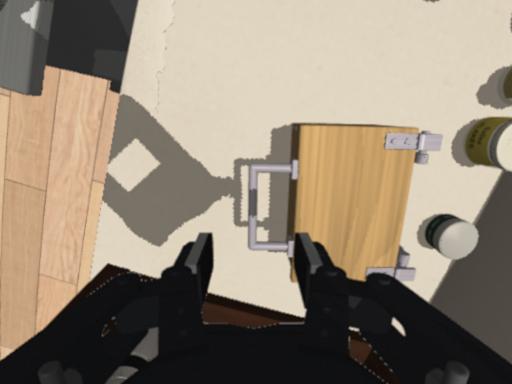

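The wrist picture shows the bar at column ~253, rows 165–247, with the hooks on the right. Depth puts it within 1–2 mm of the estimate, so I'll grasp now.

Emit:
move_arm(plan="-0.015 -0.001 0 0 0 0 0.036;-0.015 0 0.02 0 0 0 0.036;0 0 0.035 0 0 0 0.036;0 0 0.035 0 0 0 0.036;0 0 0.03 0 0 0 0.036;0 0 0.02 0 0 0 0.036;0 0 0.014 0 0 0 0.036;0 0 0.008 0 0 0 0.036;0 0 0 0 0 0 0.036")

```text
time_s: 4.45
position: [0.4735, -0.1937, 0.0692]
tool_rot: [[-0.301, 0.954, -0.0], [0.954, 0.301, 0.0], [0.0, -0.0, -1.0]]
ft_force: [-0.3, -1.2, 0.8]
grip_width: 0.0358
gripper_force: 0.0
```

Emit:
move_arm(plan="0 0 0 0 0 0 0.0;0 0 0 0 0 0 0.0;0 0 0 0 0 0 0.0;0 0 0 0 0 0 0.0", grip_force=50)

```text
time_s: 4.95
position: [0.4738, -0.1938, 0.0698]
tool_rot: [[-0.301, 0.954, 0.001], [0.954, 0.301, -0.001], [-0.001, 0.001, -1.0]]
ft_force: [-0.5, -0.3, 4.7]
grip_width: 0.008
gripper_force: 48.9
```

Emit:
move_arm(plan="0 0.0001 -0.0062 0 0 0 0;0 0.0006 -0.0093 0 0 0 0;0 0.002 -0.0154 0 0 0 0;0 0.0034 -0.0152 0 0 0 0;0 0.0047 -0.0148 0 0 0 0;0 0.0059 -0.0144 0 0 0 0;0 0.0072 -0.0138 0 0 0 0;0 0.0083 -0.0131 0 0 0 0;0 0.0095 -0.0123 0 0 0 0;0 0.0105 -0.0114 0 0 0 0;0 0.0091 -0.0085 0 0 0 0;0 0.0048 -0.004 0 0 0 0")

```text
time_s: 6.45
position: [0.5351, -0.1729, 0.2089]
tool_rot: [[-0.302, 0.953, -0.004], [0.953, 0.302, 0.0], [0.002, -0.003, -1.0]]
ft_force: [-9.3, 2.4, 6.7]
grip_width: 0.008
gripper_force: 48.8
```

```bash
python3 - <<'E'
from h import *
th=np.radians(51); s=go(O+.178*np.array([-np.cos(th)*cx[0],-np.cos(th)*cx[1],np.sin(th)])-[0,0,.019],a)
im,P=cloud('scene'); cv2.imwrite('pics/s1.png',cv2.resize(im[80:300,180:420,::-1],None,fx=2.5,fy=2.5))
E
```

```text
t 6.45 p [ 0.5351 -0.1729  0.2089] R [[-0.302, 0.953, -0.004], [0.953, 0.302, 0.0], [0.002, -0.003, -1.0]] F [-9.3  2.4  6.7] w 0.00800019388966587 48.820635080337524
tool-frame shift [-0.0011 -0.0004  0.0036] world yaw rad -0.0009 -> tool rz 0.0009
```

View pics/s1.png

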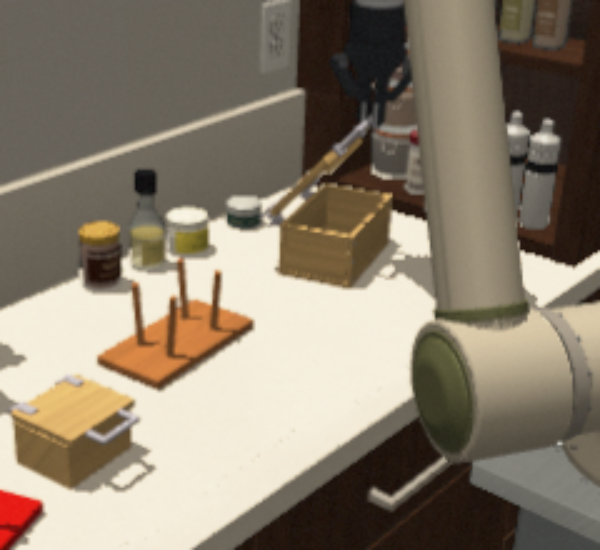

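The scene shows the lid half raised at crop (330,165), gripped by the bar, with its hooks on the pins. Forces are small, so I'll continue the arc.

Emit:
move_arm(plan="0 0.0099 -0.0075 0 0 0 0;0 0.0131 -0.0083 0 0 0 0;0 0.0138 -0.0072 0 0 0 0;0 0.0143 -0.006 0 0 0 0;0 0.0148 -0.0047 0 0 0 0;0 0.0152 -0.0034 0 0 0 0;0 0.0123 -0.0017 0 0 0 0;0 0.0093 -0.0007 0 0 0 0;0 0.0062 -0.0002 0 0 0 0;0 0.0031 0 0 0 0 0;0 0 0 0 0 0 0;0 0 0 0 0 0 0")

```text
time_s: 8.0
position: [0.6434, -0.1399, 0.2487]
tool_rot: [[-0.301, 0.954, 0.002], [0.954, 0.301, -0.001], [-0.001, 0.001, -1.0]]
ft_force: [-0.6, -0.3, 5.1]
grip_width: 0.0076
gripper_force: 51.4
```

```bash
python3 - <<'E'
from h import *
s=go(O+[0,0,.178-.019],a)
im,P=cloud('scene'); cv2.imwrite('pics/s2.png',cv2.resize(im[80:220,220:400,::-1],None,fx=4,fy=4,interpolation=cv2.INTER_CUBIC))
E
```

```text
t 8.0 p [ 0.6434 -0.1399  0.2487] R [[-0.301, 0.954, 0.002], [0.954, 0.301, -0.001], [-0.001, 0.001, -1.0]] F [-0.6 -0.3  5.1] w 0.007636623655649223 51.444695591926575
tool-frame shift [-0.     -0.0015  0.0037] world yaw rad -0.0006 -> tool rz 0.0006
```

View pics/s2.png

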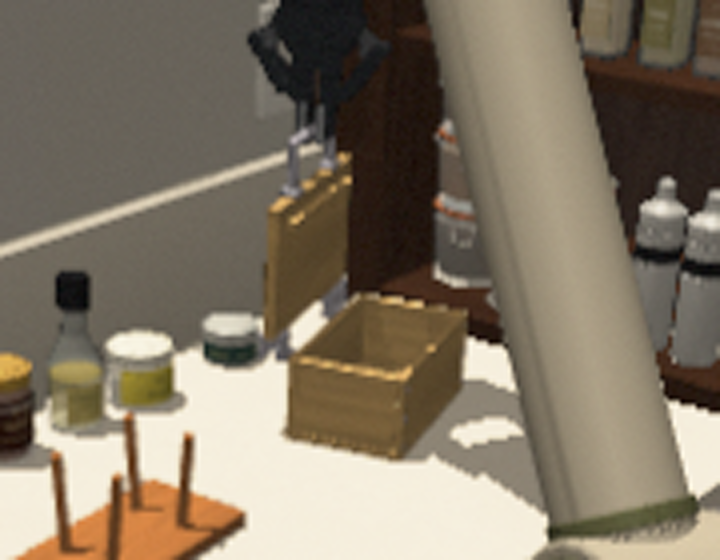

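The lid stands upright, hooks at crop (285,340) and (338,295) on the pins. Now I'll lift it straight up.

Emit:
move_arm(plan="0 0 -0.003 0 0 0 0;0 0 -0.006 0 0 0 0;0 0 -0.008 0 0 0 0;0 0 -0.008 0 0 0 0;0 0 -0.008 0 0 0 0;0 0 -0.008 0 0 0 0;0 0 -0.008 0 0 0 0;0 0 -0.008 0 0 0 0;0 0 -0.005 0 0 0 0;0 0 -0.003 0 0 0 0;0 0 0 0 0 0 0;0 0 0 0 0 0 0")

```text
time_s: 9.55
position: [0.6432, -0.1398, 0.3121]
tool_rot: [[-0.301, 0.954, -0.001], [0.954, 0.301, 0.0], [0.0, -0.0, -1.0]]
ft_force: [-0.3, -0.6, -2.5]
grip_width: 0.0079
gripper_force: 50.6
```

```bash
python3 - <<'E'
from h import *
go(np.array([.557,.193,.314]),ar)
im,P=cloud('scene'); cv2.imwrite('pics/s3.png',cv2.resize(im[60:220,200:400,::-1],None,fx=3.5,fy=3.5,interpolation=cv2.INTER_CUBIC))
E
```

```text
t 9.55 p [ 0.6432 -0.1398  0.3121] R [[-0.301, 0.954, -0.001], [0.954, 0.301, 0.0], [0.0, -0.0, -1.0]] F [-0.3 -0.6 -2.5] w 0.007864555374186483 50.62965273857117
tool-frame shift [ 0.3434  0.018  -0.0018] world yaw rad -0.2074 -> tool rz 0.2074
```

View pics/s3.png

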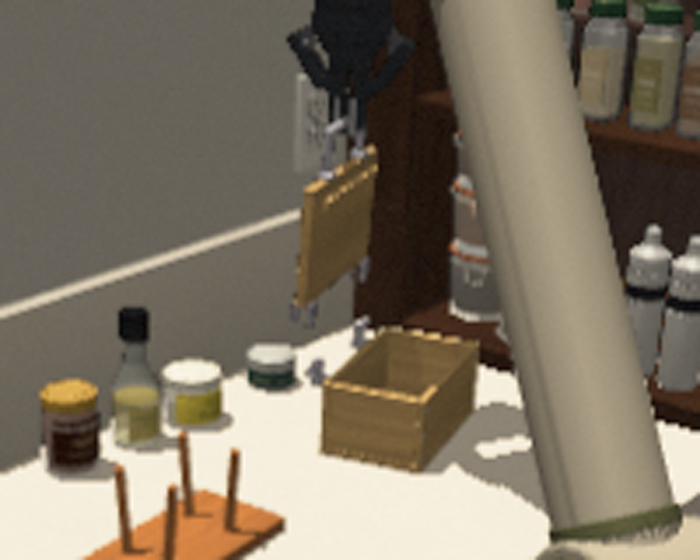

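The lid hangs free of the pins, its hooks at crop (300,310) and the pins at (318,370). I'll carry it to the rack.

Emit:
move_arm(plan="0.012 0.0015 0 0 0 0 0;0.023 0.0015 0 0 0 0 0;0.034 0.0015 0 0 0 0 0;0.034 0.0015 0 0 0 0 0;0.034 0.0015 0 0 0 0 0;0.034 0.0015 0 0 0 0 0;0.034 0.0015 0 0 0 0 0;0.034 0.0015 0 0 0 0 0;0.034 0.0015 0 0 0 0 0;0.034 0.0015 0 0 0 0 0;0.023 0.0015 0 0 0 0 0;0.013 0.0015 0 0 0 0 0")

```text
time_s: 11.1
position: [0.5558, 0.1947, 0.3128]
tool_rot: [[-0.303, 0.953, 0.0], [0.953, 0.303, 0.0], [0.0, 0.0, -1.0]]
ft_force: [1.4, 0.3, -2.6]
grip_width: 0.0079
gripper_force: 50.6
```

Emit:
move_arm(plan="0 0 0 0 0 0.025 0;0 0 0 0 0 0.04 0;0 0 0 0 0 0.04 0;0 0 0 0 0 0.04 0;0 0 0 0 0 0.04 0;0 0 0 0 0 0.022 0;0 0 0 0 0 0 0;0 0 0 0 0 0 0")

```text
time_s: 12.1
position: [0.5572, 0.1924, 0.3124]
tool_rot: [[-0.099, 0.995, -0.0], [0.995, 0.099, -0.0], [-0.0, -0.0, -1.0]]
ft_force: [0.5, -0.0, -1.8]
grip_width: 0.008
gripper_force: 50.6
```

```bash
python3 - <<'E'
from h import *
s=go(np.array([.557,.193,.205-.016]),ar); p=np.array(s['position'])
ex=np.array([np.cos(ar),np.sin(ar),0]); ey=np.array([-ex[1],ex[0],0])
im,P=cloud('scene'); cv2.imwrite('pics/s4.png',cv2.resize(im[80:260,170:370,::-1],None,fx=3.3,fy=3.3,interpolation=cv2.INTER_CUBIC))
im2,P2=cloud('wrist')
C=np.array([.557,.193,0])
for Q,n in ((P,'scene'),(P2,'wrist')):
    X=(Q-C)@ex; Y=(Q-C)@ey; Z=Q[...,2]
    for zl,zh in((.13,.16),(.16,.2),(.2,.24),(.24,.29)):
        m=(abs(X)<.07)&(abs(Y)<.11)&(Z>zl)&(Z<zh)
        if m.sum()>10: print(n,zl,m.sum(),'X',np.percentile(X[m],[5,50,95]).round(4),'Y',np.percentile(Y[m],[1,50,99]).round(4),'slope',np.polyfit(Y[m],X[m],1)[0].round(3))
    m=(abs(X)<.07)&(abs(Y)<.11)&(Z>.03)&(Z<.3); print(n,'minZ',np.percentile(Z[m],[.5,2]) if m.any() else 0)
E
```

```text
t 12.1 p [0.5572 0.1924 0.3124] R [[-0.099, 0.995, -0.0], [0.995, 0.099, -0.0], [-0.0, -0.0, -1.0]] F [ 0.5 -0.  -1.8] w 0.008022561491845565 50.58989346027374
tool-frame shift [ 6.000e-04 -1.000e-04  1.234e-01] world yaw rad -0.0005 -> tool rz 0.0005
scene 0.13 135 X [-0.0032  0.0032  0.0194] Y [-0.0825  0.0449  0.0929] slope 0.004
scene 0.16 473 X [-0.0003  0.0026  0.007 ] Y [-0.0821  0.0186  0.0959] slope 0.012
scene 0.2 493 X [-0.0021  0.0006  0.0059] Y [-0.0837  0.0186  0.0954] slope 0.014
scene 0.24 598 X [-0.0107 -0.0018  0.0062] Y [-0.0813  0.0211  0.0957] slope 0.018
scene minZ [0.03211119 0.04118398]
wrist 0.13 27 X [0.0165 0.0184 0.0196] Y [-0.0661  0.0731  0.0856] slope 0.006
wrist 0.16 76 X [0.0135 0.0145 0.0193] Y [-0.0354  0.0781  0.0897] slope 0.007
wrist 0.24 2742 X [-0.0105  0.      0.0087] Y [-0.0744  0.0593  0.0919] slope 0.048
wrist minZ [0.04217721 0.0599057 ]
```

View pics/s4.png

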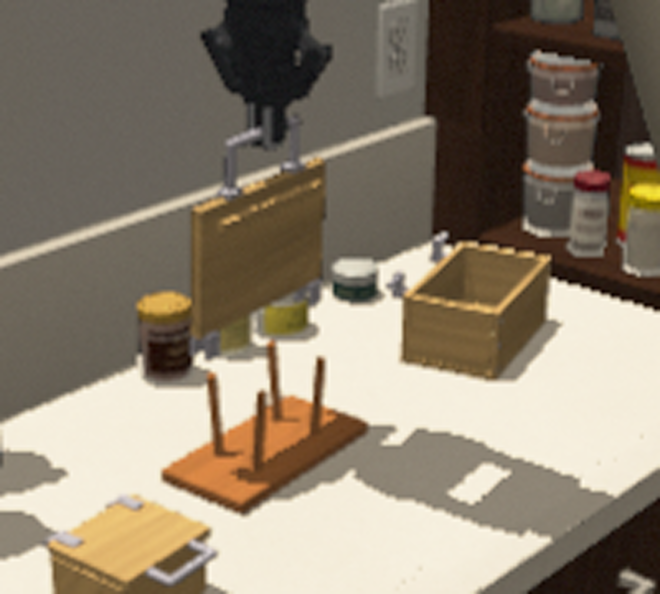

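The lid hangs above the rack slot, tilted about 3° with its bottom ~1 cm rearward. I'll shift it 5 mm forward while lowering.

Emit:
move_arm(plan="0 -0.003 0.004 0 0 0 0;0 -0.002 0.008 0 0 0 0;0 0 0.012 0 0 0 0;0 0 0.012 0 0 0 0;0 0 0.012 0 0 0 0;0 0 0.012 0 0 0 0;0 0 0.012 0 0 0 0;0 0 0.012 0 0 0 0;0 0 0.012 0 0 0 0;0 0 0.01 0 0 0 0;0 0 0.006 0 0 0 0;0 0 0.003 0 0 0 0")

```text
time_s: 13.7
position: [0.5522, 0.1921, 0.1972]
tool_rot: [[-0.099, 0.995, -0.0], [0.995, 0.099, -0.0], [-0.0, -0.0, -1.0]]
ft_force: [0.0, -0.0, -2.4]
grip_width: 0.0078
gripper_force: 50.6
```

Emit:
move_arm(plan="0 0 0.002 0 0 0 0;0 0 0.002 0 0 0 0;0 0 0.002 0 0 0 0;0 0 0.001 0 0 0 0;0 0 0 0 0 0 0;0 0 0 0 0 0 0")

```text
time_s: 14.45
position: [0.553, 0.1921, 0.192]
tool_rot: [[-0.099, 0.995, 0.004], [0.995, 0.099, 0.0], [-0.0, 0.004, -1.0]]
ft_force: [0.2, -0.4, 5.9]
grip_width: 0.0076
gripper_force: 51.5
```

```bash
python3 - <<'E'
from h import *
s=go(np.array([.557,.193,.205-.016]),ar)
ex=np.array([np.cos(ar),np.sin(ar),0]); ey=np.array([-ex[1],ex[0],0])
im,P=cloud('scene'); cv2.imwrite('pics/s5.png',cv2.resize(im[80:260,170:370,::-1],None,fx=3.3,fy=3.3,interpolation=cv2.INTER_CUBIC))
C=np.array([.557,.193,0])
X=(P-C)@ex; Y=(P-C)@ey; Z=P[...,2]
for zl,zh in((.05,.08),(.08,.11),(.11,.14),(.14,.17)):
    m=(abs(X)<.02)&(abs(Y)<.11)&(Z>zl)&(Z<zh)
    if m.sum()>10: print(zl,m.sum(),'X',np.percentile(X[m],[5,50,95]).round(4),'Y',np.percentile(Y[m],[1,50,99]).round(4))
E
```

```text
t 14.45 p [0.553  0.1921 0.192 ] R [[-0.099, 0.995, 0.004], [0.995, 0.099, 0.0], [-0.0, 0.004, -1.0]] F [ 0.2 -0.4  5.9] w 0.0076429728141752945 51.475456953048706
tool-frame shift [0.0005 0.0041 0.003 ] world yaw rad -0.0003 -> tool rz 0.0003
0.05 269 X [-0.0055 -0.0023  0.001 ] Y [-0.0707  0.0306  0.0968]
0.08 317 X [-0.0065 -0.004  -0.0005] Y [-0.0807  0.017   0.0963]
0.11 285 X [-0.0153 -0.0057 -0.0008] Y [-0.083   0.0251  0.095 ]
0.14 357 X [-0.0145 -0.0062  0.002 ] Y [-0.0795  0.0136  0.0937]
```

View pics/s5.png

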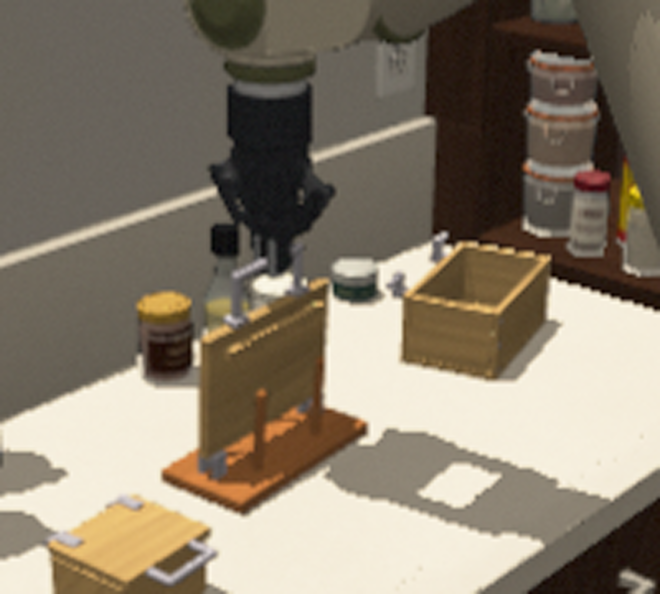

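The lid is in the slot on the base (hook at crop (213,465)), with contact force felt. I'll release and withdraw upward.

Emit:
move_arm(plan="0 0 0 0 0 0 0.013;0 0 0 0 0 0 0.016;0 0 0 0 0 0 0.022;0 0 0 0 0 0 0.03;0 0 0 0 0 0 0.045;0 0 0 0 0 0 0.06;0 0 0 0 0 0 0.06", grip_force=20)

```text
time_s: 15.38
position: [0.5522, 0.1921, 0.1904]
tool_rot: [[-0.099, 0.995, -0.0], [0.995, 0.099, -0.0], [-0.0, -0.0, -1.0]]
ft_force: [-0.9, 0.0, 0.5]
grip_width: 0.0597
gripper_force: 0.0
```

Emit:
move_arm(plan="0 0 -0.005 0 0 0 0.06;0 0 -0.01 0 0 0 0.06;0 0 -0.02 0 0 0 0.06;0 0 -0.03 0 0 0 0.06;0 0 -0.03 0 0 0 0.06;0 0 -0.02 0 0 0 0.06;0 0 0 0 0 0 0.06")

```text
time_s: 16.25
position: [0.5525, 0.1922, 0.3073]
tool_rot: [[-0.099, 0.995, 0.004], [0.995, 0.099, 0.001], [0.0, 0.004, -1.0]]
ft_force: [0.2, 0.3, -0.8]
grip_width: 0.0601
gripper_force: 0.0
```

```bash
python3 - <<'E'
from h import *
s=env.observe(); print(s['position'],s['ft_force'])
ex=np.array([np.cos(ar),np.sin(ar),0]); ey=np.array([-ex[1],ex[0],0])
im,P=cloud('scene'); cv2.imwrite('pics/s6.png',cv2.resize(im[80:260,170:370,::-1],None,fx=3.3,fy=3.3,interpolation=cv2.INTER_CUBIC))
C=np.array([.557,.193,0])
X=(P-C)@ex; Y=(P-C)@ey; Z=P[...,2]
for zl,zh in((.05,.08),(.08,.11),(.11,.14),(.14,.17),(.19,.22)):
    m=(abs(X)<.06)&(abs(Y)<.11)&(Z>zl)&(Z<zh)
    if m.sum()>10: print(zl,m.sum(),'X',np.percentile(X[m],[5,50,95]).round(4),'Y',np.percentile(Y[m],[1,50,99]).round(4),'zmax',Z[m].max())
E
```

```text
[0.552522   0.19220541 0.30731125] [ 0.18334202  0.34137187 -0.82622983]
0.05 338 X [-0.0311 -0.0001  0.0037] Y [-0.0727  0.0288  0.096 ] zmax 0.07997483493506835
0.08 365 X [-0.0303  0.0002  0.0039] Y [-0.0797  0.0169  0.0949] zmax 0.10988640524132684
0.11 285 X [-0.0093 -0.0003  0.0049] Y [-0.0794  0.0268  0.0956] zmax 0.1399363163672521
0.14 375 X [-0.0094  0.0003  0.0093] Y [-0.0801  0.015   0.0956] zmax 0.16998020076681092
0.19 99 X [-0.0009  0.0028  0.0078] Y [-0.0419  0.0114  0.0557] zmax 0.21003993360798065
```

View pics/s6.png

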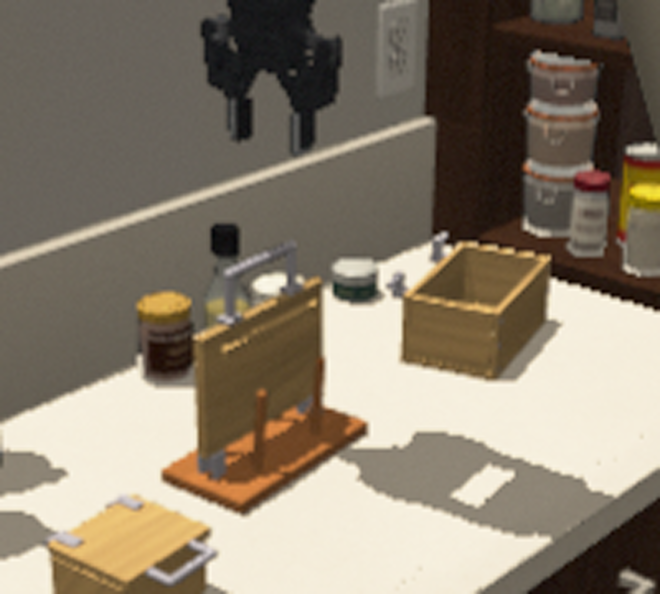

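The lid stands vertical in the rack, bar top at z 0.210, centred to within about 7 mm, and the gripper is clear. Handing in.

```bash
python3 -c "
from rig import env
print(env.close_job())"
```

```text
the job is handed in; nothing more can be done
None
```

The big chest's lid is standing upright and free in the wooden rack's slot, hinge edge down on the base; the small chest was left alone, and the job is handed in (the hand-in gave no verdict).

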